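# Seat the lamp battery in its charging well

## Task

The painter's work-lamp battery (the orange block) lies loose on the loading deck of the charging dock. Slide it along the guide channel, without lifting it off the dock, until it drops into the charging well, then press it down gently until it sits level and fully home on the bottom of the well. Leave the paint tubes, brush jar, cans and bottles where they stand.

Things in the scene. Friction and masses are not known exactly. Their poses are not given: they have to be found in the camera images.
- pack: the lamp battery, a plain orange block plug with a black band: 50 (x) by 60 (y) by 40 mm high (z), about 0.3 kg, loose. Origin: centre of its underside; z up. Starts flat on the dock's loading deck, its y axis within 0.35 rad of the dock's. Either end may go first. Keep it within 15 mm of deck level.
- dock: charging dock fixed to the table, 140 mm wide (x), 455 mm long. Origin at table height on the channel's line; the channel runs along its +y at x = 0. y -180 to -40 mm: flat grey loading deck, top at z = 30, open at the -y edge, rims 10 mm high at x = +-65 that converge from y = -120 as a funnel to the channel. Beyond y = 170: charger housing 60 mm high.
- channel_mouth (a point): start of the channel, at deck height (dock x 0, y -40, z 30 mm). From here to dock y = 170 mm runs a channel 54 mm wide between black walls 10 mm higher than the deck. Its floor is a bright metal plate 0.5 mm below deck level, broken by the charging well.
- well_middle (a point): middle of the stretch that may hold the well (dock x 0, y 70, z 30 mm), NOT the well itself: the well's centre lies up to 50 mm before or after it along y, unreported; find it by touch or sight. The well is a dark hole 63 mm long, as wide as the channel, 16 mm deep (bottom at z = 14). A pushed battery tips nose first into it and stops at its far wall.
- well_bottom_level (a point): a point at the height of the well's bottom (dock x 0, y 70, z 14 mm), where the battery's underside rests when home; its top is then at z = 54, 14 mm above the channel walls. Two sprung rubber cheeks in the well hold the battery tilted or about 7 mm proud; a push of roughly 5 to 20 N from above takes it home, where it stays.
- brush_jar: bystander: green glass jar with brushes, 72 mm wide, about 200 mm tall with brushes. Origin: centre of its underside.
- paint_can: bystander: red-labelled paint can, 90 mm wide, 110 mm tall. Origin: centre of its underside.
- medium_bottle: bystander: amber bottle, 56 mm wide, 130 mm tall. Origin: centre of its underside.
- tube_blue: bystander: white paint tube with a blue band lying on the table beyond the dock, 36 by 102 by 20 mm. Origin: its underside, near its middle.
- tube_green: bystander: white paint tube with a green band lying on the table, 36 by 102 by 20 mm. Origin: its underside, near its middle.
- turps_cup: bystander: small steel cup, 68 mm wide, 55 mm tall. Origin: centre of its underside.
Not all that is in view belongs to the job. What is shaped like the pack but pink is not meant.

How it is judged:
By the outcome, as a careful person would: the job done as asked, in the order asked, and still so for the second after the job is handed in, with the robot touching nothing.
It also fails if it takes over 64 s, if anything falls off the work surface, if the arm or the gripper's body presses on something with over 40 N, if the wrist force passes 120 N, or if a joint passes its speed limit or range.

## Robot

A 7-joint arm with a two-finger parallel gripper is mounted at the origin on the work surface. World frame = base frame: x ahead of the robot, y to its left, z up, the work surface at z = 0. Lengths are in m, angles in rad, forces in N, time in s.
With the tool pointing down it reaches from about 0.425 to 0.875 m from the base axis. Payload 8.4 kg.
Tool frame: the origin (TCP) lies on the mounting face of the last link; the fingertips stand 182 mm ahead of it and the grasp point (between the pads) lies 164 mm ahead of it (bot.tip_reach is the distance from the TCP to the fingertips, in m); x points along the fingers, z is the direction in which the jaws open and shut, and the axes are right-handed (so a half turn about x gives the same grasp; the last joint's range is limited). The gripper opens to 87 mm and grips with 3 to 60 N. Pads are 19 mm wide; open, the fingers measure 117 mm over their backs; the gripper's body (75 mm by 190 mm) begins 51 mm behind the grasp point.
Start: joints at [1.19, 0.333, 0.04, 1.465, -0.013, 1.343, -0.059], TCP at [0.181, -0.624, 0.405] pointing down, gripper open.
Joint ranges: [-2.58, 2.58], [-0.38, 2.09], [-1.3, 1.39], [0.25, 2.4], [-1.5, 4.64], [0.08, 2.09], [-2.65, 2.65]. Speed limits (rad/s): [2.22, 2.22, 2.79, 2.79, 3.14, 3.14, 3.14].

## Interface

Orientations are given as a unit quaternion [x, y, z, w].
In Python, from rig import sensors, eyes, bot gives the robot as it stands.
- The arm moves only by the tool jog_arm, never from a script. Its argument "targets" is text: rows parted by semicolons, each of 7 numbers parted by spaces: the shift along the tool's x, y, z in units of 0.1 m (1.0 is 0.1 m), then the turn, a rotation vector about the tool's x, y, z in units of 60 degrees (1.0 is 60 degrees), then the closure, from 0 (fully open) to 1 (shut). In form: tx ty tz ax ay az fingers; .... A call has 1 to 8 rows; each row is the pose to reach, as a shift and turn from the pose commanded when the call began, along the tool's axes at that moment; what a row does not reach only later rows make up. A row lasts 1/12 s, in which the tool goes at most 41.7 mm and 7.16 degrees, less where a joint would pass 70% of its speed; a pose out of reach is approached as far as the arm can. A call with a number of a shift or a turn outside -1 to 1 is refused whole. A call with a gripper value outside its range is refused whole. The fingers move at their own pace and stop on an object; the grip force is fixed at half the most. Time passes only in rows, so rows that repeat a pose let the fingers close. It gives the time, the measured TCP pose, the force and the opening at its end, in the units of the state.
- sensors.observe(): the state, without advancing time (a new reading comes with each control period).
- eyes.get_image(name): name is "scene" or "top" or "wrist"; returns the picture (384x512x3 uint8, red, green, blue); there is no depth.
- eyes.camera_model(name): a dict with "camera_matrix" (3x3 intrinsics, pixels), "view" (4x4, takes a point from world to camera coordinates); the wrist camera has in their place "mount" (4x4, takes a point from camera to tool coordinates, whose origin is the TCP and whose axes are the tool frame's). Camera axes: x right, y down, z forward; pixel columns grow to the right and rows downward; lengths in m; the calibration is good to about 2 mm. The wrist camera is an equidistant fisheye: a pixel r from the principal point sees the ray r / f radians off the axis. A picture is of the moment at which its call begins: read the wrist's pose just before it. camera_model takes no time and is no camera call.
- bot.job_done(): hands the job in, once; it reports no verdict.
The state is a dict: "clock": time; "joint_pos": joint angles; "joint_velocities": joint speeds; "joint_torque": joint torques, N m; "tool_pos": TCP position; "ee_rot": TCP orientation; "wrist_force": force on the tool from outside, world axes, zero at the start; "ft_torque": the same for the moment, N m; "gripper_width": finger opening in m.
Only numpy, scipy, OpenCV 4.12 (cv2) and the standard library are available. Lean on these libraries where they do the work, as an engineer would, in place of code of your own. Each camera call takes 0.05 s, during which the arm holds its last target. There are 200 camera calls.

## Working session

There is one attempt and no reset: what is moved stays moved. The work goes in short steps, Python scripts to look and compute and a tool call to move; the robot and the scene stay as the last step left them, time stands still between calls to the robot, and variables do not carry over. Pictures are saved under pics/ and viewed, about 8 in all and at most 12, crops included, and the job is handed in when it is done.

Besides the shell and the picture viewer there is one more tool, called after "Emit:" as name(argument=value, ...), one argument or row to a line, values as JSON. jog_arm: Moves the arm, as the interface text tells. Shifts and turns lie within -1 to 1; 1 stands for 0.1 m of shift or 60 degrees of turn. Its arguments: {"type":"object","properties":{"targets":{"type":"string"}},"required":["targets"]}

```bash
mkdir -p pics
python3 - <<'E'
from rig import sensors, eyes, bot
import cv2, numpy as np
s=sensors.observe()
for k in ("clock","tool_pos","ee_rot","wrist_force","gripper_width"): print(k,s[k])
a=eyes.get_image("scene"); b=eyes.get_image("top")
cv2.imwrite("pics/scene0.png",a[:,:,::-1]);cv2.imwrite("pics/top0.png",b[:,:,::-1])
for n in("scene","top"):
  m=eyes.camera_model(n); print(n,np.array(m["camera_matrix"]).round(1).tolist(),np.array(m["view"]).round(3).tolist())
m=eyes.camera_model("wrist"); print({k:np.array(v).round(4).tolist() if not isinstance(v,str) else v for k,v in m.items()})
print(bot.tip_reach)
E
```

```text
clock 0.0
tool_pos [ 0.18068749 -0.62419179  0.40384389]
ee_rot [ 0.42516037  0.56575408 -0.42451741  0.564753  ]
wrist_force [ 0.55872375 -0.06344945  0.46424671]
gripper_width 0.0869741247363959
scene [[364.9, 0.0, 259.8], [0.0, 364.9, 195.7], [0.0, 0.0, 1.0]] [[-0.295, 0.956, 0.006, 0.124], [0.541, 0.172, -0.823, -0.227], [-0.788, -0.24, -0.568, 1.649], [0.0, 0.0, 0.0, 1.0]]
top [[446.8, 0.0, 248.3], [0.0, 446.8, 186.2], [0.0, 0.0, 1.0]] [[-0.006, -1.0, 0.003, 0.042], [-0.989, 0.006, -0.146, 0.557], [0.146, -0.004, -0.989, 1.442], [0.0, 0.0, 0.0, 1.0]]
{'camera_matrix': [[297.3186, 0.0, 250.9367], [0.0, 297.3186, 194.999], [0.0, 0.0, 1.0]], 'mount': [[-0.0003, -0.2738, 0.9618, 0.0214], [-0.0007, -0.9618, -0.2738, 0.0764], [1.0, -0.0008, 0.0001, 0.0012], [0.0, 0.0, 0.0, 1.0]]}
0.1822
```

View pics/top0.png

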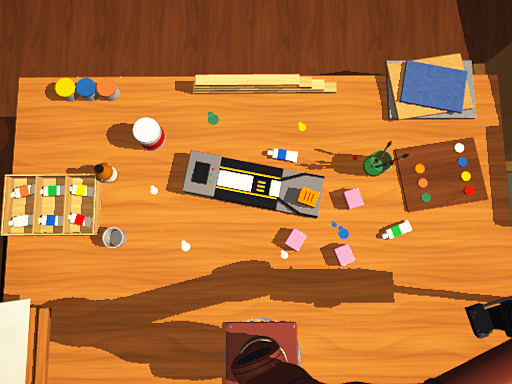

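View pics/scene0.png

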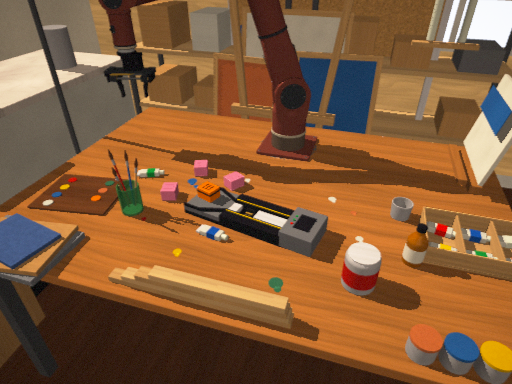

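The orange pack is at top (308,197) and scene (208,191). The lookalikes are pink blocks at top (353,198), (296,240) and (344,255). The dock's channel runs left in the top image, with the charger near (203,170). Next is a close crop.

Run:
```python
import cv2
b=cv2.imread("pics/top0.png")[140:230,175:335]
cv2.imwrite("pics/crop0.png",cv2.resize(b,None,fx=5,fy=5,interpolation=cv2.INTER_CUBIC))
```

```text
(no output)
```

View pics/crop0.png

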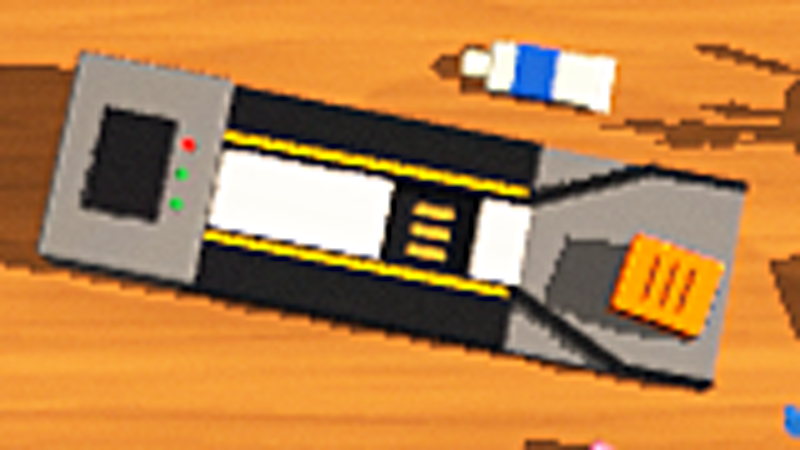

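```bash
cat > h.py <<'E'
import numpy as np
from scipy.optimize import least_squares
from scipy.spatial.transform import Rotation as R
from rig import sensors, eyes, bot
def proj(n,P):
    m=eyes.camera_model(n);V=np.array(m["view"]);K=np.array(m["camera_matrix"])
    c=np.atleast_2d(P)@V[:3,:3].T+V[:3,3]; q=c@K.T; return q[:,:2]/q[:,2:]
def pose2w(p,L):
    c,s=np.cos(p[2]),np.sin(p[2]); L=np.atleast_2d(L)
    return np.c_[p[0]+c*L[:,0]-s*L[:,1],p[1]+s*L[:,0]+c*L[:,1],L[:,2]]
def unproj(n,uv,z):
    m=eyes.camera_model(n);V=np.array(m["view"]);K=np.array(m["camera_matrix"])
    d=np.linalg.inv(K)@np.r_[uv,1]; Rt=V[:3,:3].T; o=-Rt@V[:3,3]; d=Rt@d
    return o+d*(z-o[2])/d[2]
def w2d(p,W): # world -> dock xy
    c,s=np.cos(p[2]),np.sin(p[2]); d=np.atleast_2d(W)[:,:2]-p[:2]
    return np.c_[c*d[:,0]+s*d[:,1],-s*d[:,0]+c*d[:,1]]
def wrist_rays(uv,tp,q):
    m=eyes.camera_model("wrist");K=np.array(m["camera_matrix"]);M=np.array(m["mount"])
    r=(np.atleast_2d(uv)-K[:2,2])/K[0,0]; t=np.linalg.norm(r,axis=1,keepdims=True)
    d=np.c_[r*np.sin(t)/np.maximum(t,1e-9),np.cos(t)]
    Rm=R.from_quat(q).as_matrix(); return tp+Rm@M[:3,3], d@M[:3,:3].T@Rm.T
def wrist_w(uv,z,tp,q):
    o,d=wrist_rays(uv,tp,q); return o+d*((z-o[2])/d[:,2])[:,None]
E
python3 - <<'E'
from h import *
f=lambda u:(np.array(u)+.5)/5-.5+np.array([175,140])
px=f([(80,52),(40,253),(235,85),(195,283),(541,147),(505,348),(530,193),(512,290)])
L=np.array([(70,275,60),(-70,275,60),(70,170,60),(-70,170,60),(70,-40,40),(-70,-40,40),(27,-40,40),(-27,-40,40)])/1e3
r=least_squares(lambda p:(proj("top",pose2w(p,L))-px).ravel(),[.55,0,-.2]);p=r.x
print("dock",p.round(4),"res",r.fun.reshape(-1,2).round(1).tolist())
for u in [(393,183),(385,256),(477,200),(468,278),(747,183),(712,385)]: print("well",(w2d(p,unproj("top",f(u),.0295))*1e3).round(1))
c=[unproj("top",f(u),.07) for u in [(633,234),(724,261),(693,336),(614,305)]]
print((w2d(p,c)*1e3).round(1), np.mean(c,0).round(4))
s=sensors.observe();print(R.from_quat(s["ee_rot"]).as_matrix().round(3).tolist())
E
```

```text
dock [ 0.5564 -0.0262 -0.1934] res [[-0.4, -0.4], [-1.1, 0.5], [-0.3, -1.2], [-0.6, 0.5], [0.5, -0.8], [0.3, -0.0], [0.4, 2.4], [1.2, -1.1]]
well [[26.3 54. ]]
well [[-23.3  50.2]]
well [[25.4 -3.5]]
well [[-27.6  -7. ]]
well [[  70.6 -179.6]]
well [[ -67.8 -178.7]]
[[  15.4 -106.4]
 [   8.9 -167.5]
 [ -43.1 -155.8]
 [ -32.7 -102.2]] [ 0.5182 -0.1542  0.07  ]
[[-0.001, 0.961, 0.278], [0.001, 0.278, -0.961], [-1.0, -0.0, -0.001]]
```

Emit:
jog_arm(
  targets="0 0.91 -0.72 0 0 0 0;0 0.91 -0.72 0 0 0 0;0 0.91 -0.72 0 0 0 0;0 0.91 -0.72 0 0 0 0",
)

```text
clock: 0.43
tool_pos: [0.2537, -0.5247, 0.4047]
ee_rot: [0.424, 0.567, -0.421, 0.567]
wrist_force: [1.6, -0.6, 0.2]
gripper_width: 0.087
```

Emit:
jog_arm(
  targets="0 0.91 -0.72 0 0 0 0;0 0.91 -0.72 0 0 0 0;0 0.91 -0.72 0 0 0 0;0 0.91 -0.72 0 0 0 0",
)

```text
clock: 0.77
tool_pos: [0.3204, -0.4297, 0.4048]
ee_rot: [0.423, 0.567, -0.421, 0.567]
wrist_force: [0.3, -0.8, -0.8]
gripper_width: 0.0871
```

Emit:
jog_arm(
  targets="0 0.91 -0.72 0 0 0 0;0 0.91 -0.72 0 0 0 0;0 0.91 -0.72 0 0 0 0;0 0.91 -0.72 0 0 0 0",
)

```text
clock: 1.1
tool_pos: [0.3871, -0.3349, 0.4048]
ee_rot: [0.423, 0.567, -0.421, 0.567]
wrist_force: [0.1, -0.8, 0.4]
gripper_width: 0.0873
```

Emit:
jog_arm(
  targets="0 0.91 -0.72 0 0 0 0;0 0.91 -0.72 0 0 0 0;0 0.91 -0.72 0 0 0 0;0 0.91 -0.72 0 0 0 0",
)

```text
clock: 1.43
tool_pos: [0.4538, -0.2403, 0.4048]
ee_rot: [0.423, 0.567, -0.421, 0.567]
wrist_force: [1.1, 1.6, 0.2]
gripper_width: 0.0866
```

Emit:
jog_arm(
  targets="0.7 0.91 -0.7 -0.9 0 0 0;0.7 0.91 -0.7 -0.9 0 0 0;0.7 0.91 -0.7 -0.9 0 0 0;0.7 0.91 -0.7 -0.9 0 0 0;0.7 0.91 -0.7 -0.9 0 0 0;0.7 0.91 -0.7 -0.9 0 0 0;0.7 0.91 -0.7 -0.9 0 0 0;0.7 0.91 -0.7 -0.9 0 0 0",
)

```text
clock: 2.1
tool_pos: [0.5181, -0.1545, 0.3343]
ee_rot: [0.119, 0.697, -0.119, 0.697]
wrist_force: [-0.4, -0.5, 0.7]
gripper_width: 0.0872
```

Run:
```python
from h import *
import cv2
s=sensors.observe(); a=eyes.get_image("wrist")
np.savez("w1.npz",tp=s["tool_pos"],q=s["ee_rot"])
print(s["clock"],s["tool_pos"],R.from_quat(s["ee_rot"]).as_matrix().round(3).tolist(),s["joint_pos"])
cv2.imwrite("pics/w1.png",cv2.resize(a[:,:,::-1],(800,600),interpolation=cv2.INTER_CUBIC))
```

```text
2.1 [ 0.51807463 -0.15453687  0.33427722] [[-0.001, 0.333, 0.943], [0.0, 0.943, -0.333], [-1.0, -0.0, -0.001]] [ 0.63160766  0.19776889 -0.47336808  1.80236695  0.09752839  1.16543124
 -0.21185626]
```

View pics/w1.png

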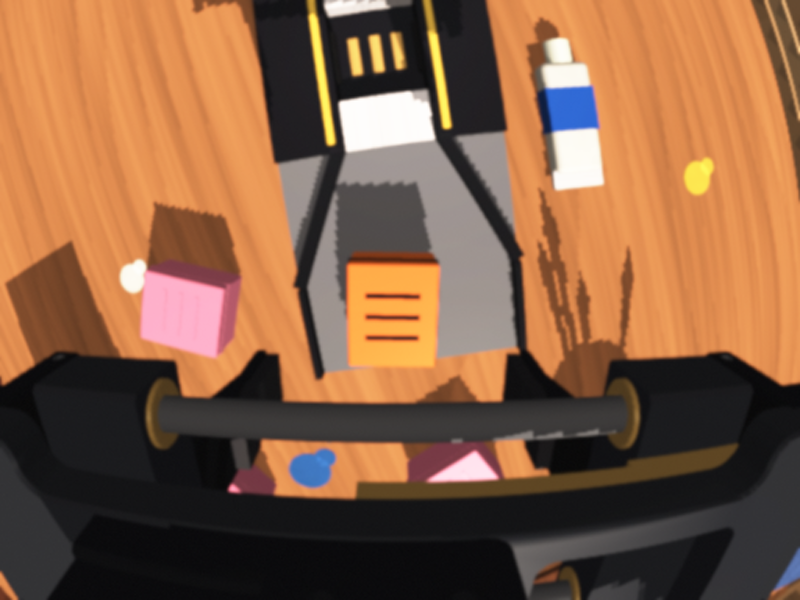

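The view shows the orange pack's top at corners (349,263)–(437,366), the mouth plate edge at (346,152)–(436,139), and the well's near edge at (339,101)–(428,90). A pink block is at (190,310).

Run:
```python
from h import *
w=np.load("w1.npz");tp,q=w["tp"],w["q"]
g=lambda u,z:wrist_w((np.array(u)+.5)/1.5625-.5,z,tp,q)
pk=g([(349,263),(438,263),(437,367),(349,366)],.07)
A=g([(346,152),(436,139)],.0295);B=g([(339,101),(428,90)],.0295);C=g([(322,377),(521,350)],.034);D=g([(276,162),(505,131)],.04)
p0=np.array([.5564,-.0262,-.1934])
# fit dock from wrist points
W=np.r_[A,C,D][:,:2];L=np.array([(-27,-40),(27,-40),(-66,-180),(70,-180),(-70,-40),(70,-40)])/1e3
r=least_squares(lambda p:(pose2w(p,np.c_[L,L[:,0]*0])[:,:2]-W).ravel(),p0);p=r.x
print("dock",p.round(4),(r.fun.reshape(-1,2)*1e3).round(1).tolist())
print("well near",(w2d(p,B)*1e3).round(1))
print("pack dock",(w2d(p,pk)*1e3).round(1),"world",pk.mean(0).round(4))
e=pk[0]-pk[3]+pk[1]-pk[2]; print("pack yaw world",np.arctan2(-e[0],e[1]), "size",np.linalg.norm(pk[0]-pk[3]),np.linalg.norm(pk[1]-pk[0]))
Rm=R.from_quat(q).as_matrix(); print("pack in tool",(pk.mean(0)-tp)@Rm)
```

```text
dock [ 0.5578 -0.027  -0.2058] [[0.1, 0.4], [-0.7, -0.1], [-0.9, 0.9], [1.7, -0.6], [-1.9, 0.2], [1.8, -0.8]]
well near [[-26.9  -8.4]
 [ 27.   -9. ]]
pack dock [[ -30.4 -101.4]
 [  16.7 -107.7]
 [   9.7 -167.4]
 [ -39.9 -160.1]] world [ 0.5197 -0.1561  0.07  ]
pack yaw world -0.3440332898242038 size 0.0594493812678442 0.04743418458016383
pack in tool [ 0.26427521 -0.00094823  0.00227036]
```

Emit:
jog_arm(
  targets="0.4 -0.01 0.02 0 0 0 0;0.8 -0.01 0.02 0 0 0 0;1 -0.01 0.02 0 0 0 0;1 -0.01 0.02 0 0 0 0",
)

```text
clock: 2.48
tool_pos: [0.5175, -0.1558, 0.23]
ee_rot: [0.123, 0.699, -0.122, 0.694]
wrist_force: [-0.9, 0.4, 0.0]
gripper_width: 0.0872
```

Emit:
jog_arm(
  targets="0.06 0 0 0 0 0 0;0.06 0 0 0 0 0 0;0.06 0 0 0 0 0 0.3;0.06 0 0 0 0 0 0.5;0.06 0 0 0 0 0 0.5;0.06 0 0 0 0 0 0.5;0.06 0 0 0 0 0 0.5",
)

```text
clock: 3.07
tool_pos: [0.5199, -0.1556, 0.2293]
ee_rot: [0.122, 0.696, -0.122, 0.697]
wrist_force: [0.1, -0.3, 0.6]
gripper_width: 0.0614
```

Emit:
jog_arm(
  targets="0 0 0 0 0 0 0.5;0 0 0 0 0 0 0.5;0 0 0 0 0 0 0.5;0 0 0 0 0 0 0.5;0 0 0 0 0 0 0.5;0 0 0 0 0 0 0.5",
)

```text
clock: 3.57
tool_pos: [0.5197, -0.1556, 0.2289]
ee_rot: [0.122, 0.697, -0.122, 0.696]
wrist_force: [-2.6, 0.5, 4.5]
gripper_width: 0.0497
```

Emit:
jog_arm(
  targets="0 0.05 0.02 -0.06 0 0 0.5;0 0.15 0.04 -0.135 0 0 0.5;0 0.25 0.04 -0.135 0 0 0.5;0 0.35 0.04 -0.135 0 0 0.5;0 0.45 0.04 -0.135 0 0 0.5;0 0.5 0.04 -0.135 0 0 0.5;0 0.5 0.04 -0.135 0 0 0.5",
)

```text
clock: 4.15
tool_pos: [0.5411, -0.1078, 0.2289]
ee_rot: [0.072, 0.703, -0.072, 0.704]
wrist_force: [-0.2, 1.9, 3.2]
gripper_width: 0.0494
```

Run:
```python
from h import *
import cv2
s=sensors.observe(); a=eyes.get_image("wrist")
np.savez("w2.npz",tp=s["tool_pos"],q=s["ee_rot"])
Rm=R.from_quat(s["ee_rot"]).as_matrix()
p=[.5578,-.027,-.2058]
print(s["tool_pos"],w2d(p,s["tool_pos"])*1e3,np.arctan2(Rm[1,2],Rm[0,2]),Rm[:,0].round(4),s["wrist_force"],s["gripper_width"])
cv2.imwrite("pics/w2.png",cv2.resize(a[:260,120:400,::-1],None,fx=2.3,fy=2.3,interpolation=cv2.INTER_CUBIC))
```

```text
[ 0.54107891 -0.10781383  0.22887088] [[  0.14609142 -82.52544487]] -0.2037934992837547 [ 6.0e-04  1.1e-03 -1.0e+00] [-0.18663529  1.94227824  3.21066812] 0.0494087925362742
```

View pics/w2.png

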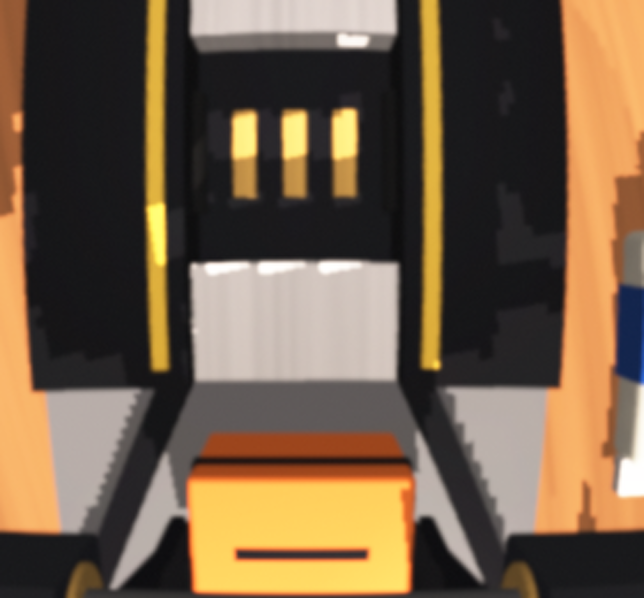

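The pack is held square in the jaws. Its centre is at column 301 and the channel's at about 295, so it sits roughly 1.4 mm to +x. The well's edges are at rows 33 (far, top) and 262 (near), and the mouth is at row 382.

Run:
```python
from h import *
w=np.load("w2.npz");tp,q=w["tp"],w["q"];Rm=R.from_quat(q).as_matrix()
def g(u,z): return (((wrist_w((np.array(u)+.5)/2.3-.5+np.array([120,0]),z,tp,q)-tp)@Rm)*1e3).round(1).tolist()
print("mouth",g([(192,382),(400,382)],.0295));print("near",g([(191,262),(399,262)],.0295));print("far",g([(191,33),(397,33),(191,50),(397,50)],.0295))
print("pack front top",g([(190,475),(412,475)],.07),g([(190,463),(412,463)],.07),"pack bottom", g([(210,434),(393,434)],.031))
```

```text
mouth [[199.4, 42.5, -27.5], [199.4, 42.5, 27.9]]
near [[199.4, 74.4, -27.0], [199.5, 74.2, 26.9]]
far [[199.5, 136.8, -27.1], [199.5, 136.6, 26.6], [199.5, 131.9, -27.0], [199.5, 131.6, 26.5]]
pack front top [[158.9, 29.7, -22.1], [158.9, 29.7, 25.2]] [[158.9, 32.4, -22.0], [158.9, 32.4, 25.1]] pack bottom [[197.9, 28.6, -22.9], [197.9, 28.5, 26.2]]
```

Emit:
jog_arm(
  targets="0 0 -0.016 0 0 0 0.5;0 0.1 -0.016 0 0 0 0.5;0 0.2 -0.016 0 0 0 0.5;0 0.2 -0.016 0 0 0 0.5",
)

```text
clock: 4.53
tool_pos: [0.5432, -0.0879, 0.2289]
ee_rot: [0.072, 0.703, -0.071, 0.704]
wrist_force: [0.6, 2.1, 3.5]
gripper_width: 0.0498
```

Emit:
jog_arm(
  targets="0 0.1 0 0 0 0 0.5;0 0.2 0 0 0 0 0.5;0 0.3 0 0 0 0 0.5;0 0.4 0 0 0 0 0.5;0 0.4 0 0 0 0 0.5",
)

```text
clock: 4.95
tool_pos: [0.5516, -0.0478, 0.2289]
ee_rot: [0.072, 0.703, -0.071, 0.704]
wrist_force: [-0.5, 3.4, 4.6]
gripper_width: 0.0498
```

Emit:
jog_arm(
  targets="0 0.1 0 0 0 0 0.5;0 0.2 0 0 0 0 0.5;0 0.3 0 0 0 0 0.5;0 0.38 0 0 0 0 0.5;0 0.45 0 0 0 0 0.5;0 0.45 0 0 0 0 0.5",
)

```text
clock: 5.45
tool_pos: [0.5603, -0.0045, 0.2284]
ee_rot: [0.072, 0.704, -0.071, 0.703]
wrist_force: [-1.9, 0.2, -2.9]
gripper_width: 0.0495
```

Run:
```python
from h import *
import cv2
s=sensors.observe(); a=eyes.get_image("wrist")
np.savez("w3.npz",tp=s["tool_pos"],q=s["ee_rot"])
print(s["tool_pos"],w2d([.5578,-.027,-.2058],s["tool_pos"])*1e3,s["wrist_force"],s["gripper_width"])
cv2.imwrite("pics/w3.png",cv2.resize(a[:260,120:400,::-1],None,fx=2.3,fy=2.3,interpolation=cv2.INTER_CUBIC))
```

```text
[ 0.56029915 -0.0044669   0.22838343] [[-2.15823536 22.56830352]] [-1.86854062  0.19805798 -2.89123969] 0.04948918762555485
```

View pics/w3.png

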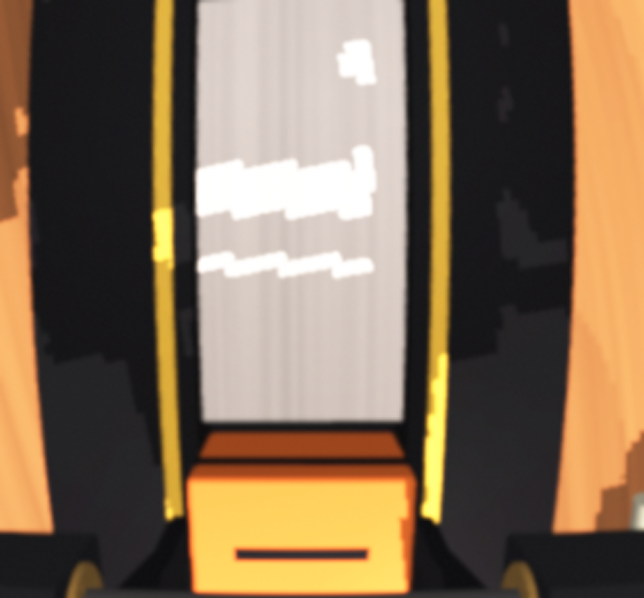

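The pack is centred in the channel. Its front is at row 434 and the well's far edge at row 422, a gap of about 3 mm. I'll move it 1.5 mm further, then release.

Emit:
jog_arm(
  targets="0 0.016 0 0 0 0 0.5;0 0.016 0 0 0 0 0.5;0 0.016 0 0 0 0 0.2;0 0.016 0 0 0 0 0.2;0 0.016 0 0 0 0 0.2;0 0.016 0 0 0 0 0.2;0 0.016 0 0 0 0 0.2;0 0.016 0 0 0 0 0.2",
)

```text
clock: 6.17
tool_pos: [0.5607, -0.0052, 0.2289]
ee_rot: [0.072, 0.703, -0.072, 0.703]
wrist_force: [0.1, -0.1, 0.3]
gripper_width: 0.0688
```

Emit:
jog_arm(
  targets="-0.4 0 0 0 0 0 0.1;-0.6 0 0 0 0 0 0.1;-0.6 0 0 0 0 0 0.1",
)

```text
clock: 6.42
tool_pos: [0.5622, -0.0048, 0.2934]
ee_rot: [0.073, 0.701, -0.072, 0.706]
wrist_force: [2.0, -0.6, -0.1]
gripper_width: 0.077
```

Run:
```python
from h import *
import cv2
s=sensors.observe(); a=eyes.get_image("wrist")
np.savez("w4.npz",tp=s["tool_pos"],q=s["ee_rot"])
print(s["tool_pos"],w2d([.5578,-.027,-.2058],s["tool_pos"])*1e3,s["wrist_force"],s["gripper_width"])
cv2.imwrite("pics/w4.png",cv2.resize(a[:260,120:400,::-1],None,fx=2.3,fy=2.3,interpolation=cv2.INTER_CUBIC))
```

```text
[ 0.56222717 -0.00475931  0.29341558] [[-0.21114255 22.67606232]] [ 2.04615555 -0.63184176 -0.13463305] 0.07699736951358133
```

View pics/w4.png

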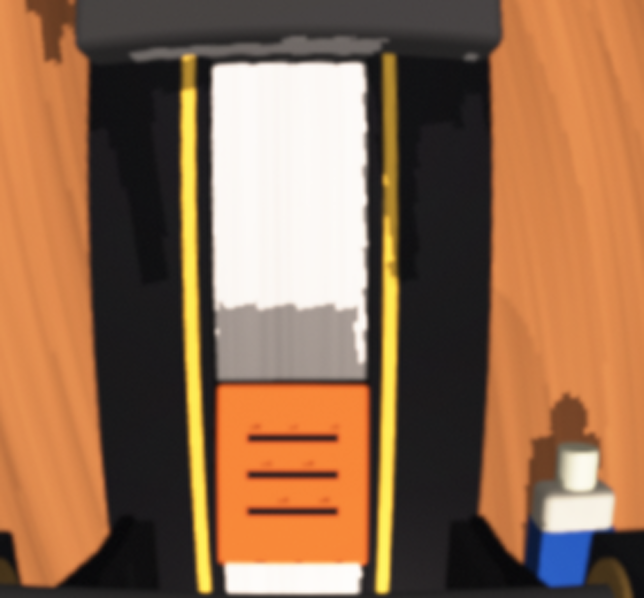

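The pack has dropped. Its front edge is flush with the well's far edge at row 382, and its back edge is at row 563. I'll press it down with closed fingers.

Emit:
jog_arm(
  targets="0 0.01 0 0 0 0 1;0 0.01 0 0 0 0 1;0 0.01 0 0 0 0 1;0 0.01 0 0 0 0 1;0.1 0.01 0 0 0 0 1;0.2 0.01 0 0 0 0 1;0.3 0.01 0 0 0 0 1;0.4 0.01 0 0 0 0 1",
)

```text
clock: 7.13
tool_pos: [0.5606, -0.0043, 0.2471]
ee_rot: [0.072, 0.704, -0.072, 0.703]
wrist_force: [-3.9, 0.1, 17.6]
gripper_width: 0.033
```

Emit:
jog_arm(
  targets="0 0 0 0 0 0 1;0 0 0 0 0 0 1;0 0 0 0 0 0 1;0 0 0 0 0 0 1;0 0 0 0 0 0 1;0 0 0 0 0 0 1;0 0 0 0 0 0 1;0 0 0 0 0 0 1",
)

```text
clock: 7.8
tool_pos: [0.5609, -0.0043, 0.2488]
ee_rot: [0.072, 0.703, -0.072, 0.703]
wrist_force: [0.2, 0.5, 0.4]
gripper_width: 0.0008
```

Emit:
jog_arm(
  targets="0.02 0.01 0 0 0 0 1;0.03 0.01 0 0 0 0 1;0.04 0.01 0 0 0 0 1;0.04 0.01 0 0 0 0 1",
)

```text
clock: 8.13
tool_pos: [0.5616, -0.0032, 0.2465]
ee_rot: [0.072, 0.703, -0.073, 0.704]
wrist_force: [-5.5, -1.6, 16.4]
gripper_width: 0.0006
```

Emit:
jog_arm(
  targets="0.01 0 0 0 0 0 1;0.02 0 0 0 0 0 1;0.03 0 0 0 0 0 1;0.03 0 0 0 0 0 1",
)

```text
clock: 8.47
tool_pos: [0.5622, -0.0031, 0.246]
ee_rot: [0.072, 0.702, -0.073, 0.705]
wrist_force: [-13.1, -1.2, 38.6]
gripper_width: 0.0005
```

Emit:
jog_arm(
  targets="0.01 0 0 0 0 0 1;0.02 0 0 0 0 0 1;0.03 0 0 0 0 0 1;0.03 0 0 0 0 0 1",
)

```text
clock: 8.8
tool_pos: [0.5627, -0.0029, 0.2455]
ee_rot: [0.072, 0.701, -0.073, 0.705]
wrist_force: [-21.9, -2.5, 63.9]
gripper_width: 0.0004
```

Emit:
jog_arm(
  targets="-0.2 0 0 0 0 0 1;-0.6 0 0 0 0 0 1;-0.9 -0.3 0 0 0 0 1;-0.9 -0.5 0 0 0 0 1;-0.9 -0.5 0 0 0 0 1",
)

```text
clock: 9.22
tool_pos: [0.5509, -0.0567, 0.3307]
ee_rot: [0.073, 0.702, -0.075, 0.704]
wrist_force: [-0.5, -0.0, -1.1]
gripper_width: 0.0005
```

Run:
```python
from h import *
import cv2
s=sensors.observe(); a=eyes.get_image("wrist");b=eyes.get_image("scene")
np.savez("w5.npz",tp=s["tool_pos"],q=s["ee_rot"])
print(s["tool_pos"],w2d([.5578,-.027,-.2058],s["tool_pos"])*1e3,s["wrist_force"],s["gripper_width"])
A=cv2.resize(a[:260,120:400,::-1],(400,371),interpolation=cv2.INTER_CUBIC)
B=cv2.resize(b[180:260,180:290,::-1],(400,291),interpolation=cv2.INTER_CUBIC)
cv2.imwrite("pics/w5.png",np.hstack([A,np.vstack([B,np.zeros((80,400,3),np.uint8)])]))
```

```text
[ 0.55088868 -0.05673141  0.33065588] [[ -0.68985356 -30.51634287]] [-0.45201862 -0.04957795 -1.12348541] 0.0005467435826576521
```

View pics/w5.png

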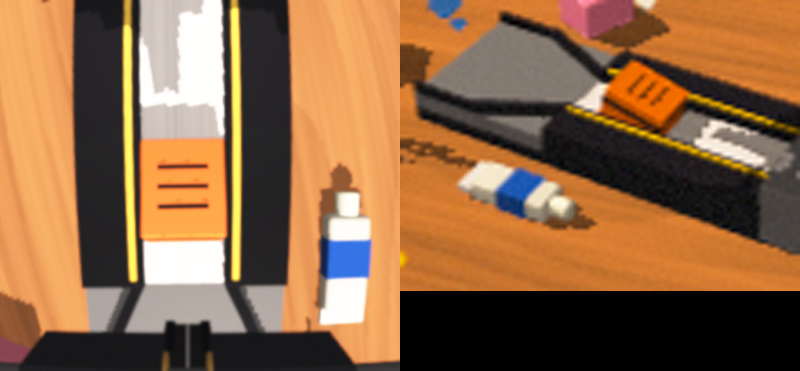

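The pack is tilted nose-down and its tail still rests on the near lip of the well (wrist row 240). It needs pushing forward from behind before pressing. I'll lower the closed fingers in the channel behind it and push gently.

Emit:
jog_arm(
  targets="0.4 -0.02 0 0 0 0 1;0.8 -0.02 0.005 0 0 0 1;1 -0.02 0.005 0 0 0 1;1 -0.02 0.005 0 0 0 1",
)

```text
clock: 9.65
tool_pos: [0.5487, -0.0531, 0.2234]
ee_rot: [0.072, 0.707, -0.071, 0.7]
wrist_force: [-1.1, 0.4, -0.5]
gripper_width: 0.0002
```

Emit:
jog_arm(
  targets="0.06 0 0 0 0 0 1;0.12 0 0 0 0 0 1;0.12 0.02 0 0 0 0 1;0.12 0.04 0 0 0 0 1;0.12 0.06 0 0 0 0 1;0.12 0.06 0 0 0 0 1",
)

```text
clock: 10.15
tool_pos: [0.5527, -0.0477, 0.2177]
ee_rot: [0.072, 0.703, -0.072, 0.704]
wrist_force: [-0.5, 0.3, 0.2]
gripper_width: 0.0005
```

```bash
python3 -c "
from h import *
s=sensors.observe();print(s['clock'],w2d([.5578,-.027,-.2058],s['tool_pos'])*1e3,s['tool_pos'][2],s['wrist_force'])"
```

```text
10.15 [[ -0.78278178 -21.3199533 ]] 0.21773951984377218 [-0.4896709   0.2664948   0.23871655]
```

Emit:
jog_arm(
  targets="0 0.01 0 0 0 0 1;0 0.02 0 0 0 0 1;0 0.03 0 0 0 0 1;0 0.03 0 0 0 0 1",
)

```text
clock: 10.48
tool_pos: [0.5529, -0.0461, 0.217]
ee_rot: [0.072, 0.703, -0.073, 0.703]
wrist_force: [-0.7, -2.8, 1.8]
gripper_width: 0.0006
```

Emit:
jog_arm(
  targets="0 0.01 0 0 0 0 1;0 0.02 0 0 0 0 1;0 0.02 0 0 0 0 1",
)

```text
clock: 10.73
tool_pos: [0.5531, -0.0445, 0.2168]
ee_rot: [0.072, 0.703, -0.073, 0.703]
wrist_force: [-1.2, -5.8, 1.8]
gripper_width: 0.0003
```

Emit:
jog_arm(
  targets="0 0.01 0 0 0 0 1;0 0.02 0 0 0 0 1;0 0.02 0 0 0 0 1",
)

```text
clock: 10.98
tool_pos: [0.5535, -0.0426, 0.2166]
ee_rot: [0.072, 0.704, -0.073, 0.703]
wrist_force: [-0.6, -5.4, 0.9]
gripper_width: 0.0003
```

Emit:
jog_arm(
  targets="0 0.01 0 0 0 0 1;0 0.02 0 0 0 0 1;0 0.02 0 0 0 0 1",
)

```text
clock: 11.23
tool_pos: [0.5538, -0.0418, 0.2166]
ee_rot: [0.072, 0.704, -0.074, 0.703]
wrist_force: [-2.5, -9.6, 0.9]
gripper_width: 0.0007
```

Emit:
jog_arm(
  targets="0 0.01 0 0 0 0 1;0 0.02 0 0 0 0 1;0 0.02 0 0 0 0 1",
)

```text
clock: 11.48
tool_pos: [0.554, -0.0413, 0.2165]
ee_rot: [0.072, 0.704, -0.075, 0.703]
wrist_force: [-2.5, -13.8, 2.3]
gripper_width: 0.0004
```

Run:
```python
from h import *
import cv2
s=sensors.observe(); a=eyes.get_image("wrist");b=eyes.get_image("scene")
print(s["tool_pos"],w2d([.5578,-.027,-.2058],s["tool_pos"])*1e3,s["wrist_force"],s["gripper_width"])
A=cv2.resize(a[:260,120:400,::-1],(400,371),interpolation=cv2.INTER_CUBIC)
B=cv2.resize(b[180:260,180:290,::-1],(400,291),interpolation=cv2.INTER_CUBIC)
cv2.imwrite("pics/w6.png",np.hstack([A,np.vstack([B,np.zeros((80,400,3),np.uint8)])]))
```

```text
[ 0.55397896 -0.0412773   0.21650797] [[ -0.82284051 -14.75685114]] [ -2.49035037 -13.75034318   2.29854975] 0.0003615347247551909
```

View pics/w6.png

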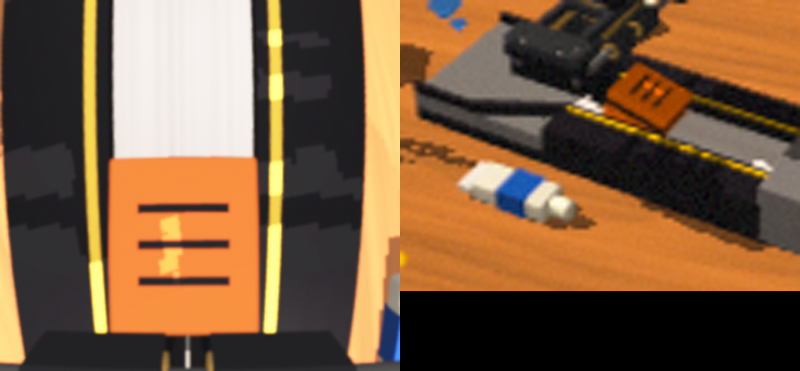

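Emit:
jog_arm(
  targets="0 -0.06 0 0 0 0 1;-0.3 -0.06 0.008 0 0 0 1;-0.55 -0.03 0.008 0 0 0 1;-0.55 0.25 0.008 0 0 0 1;-0.5 0.27 0.008 0 0 0 1;-0.45 0.27 0.008 0 0 0 1;-0.45 0.27 0.008 0 0 0 1",
)

```text
clock: 12.17
tool_pos: [0.5601, -0.0111, 0.2603]
ee_rot: [0.072, 0.704, -0.072, 0.703]
wrist_force: [0.2, -0.2, -0.2]
gripper_width: 0.0004
```

Emit:
jog_arm(
  targets="0.02 0 0 0 0 0 1;0.05 0 0 0 0 0 1;0.08 0 0 0 0 0 1;0.1 0 0 0 0 0 1;0.1 0 0 0 0 0 1",
)

```text
clock: 12.58
tool_pos: [0.5605, -0.0117, 0.2511]
ee_rot: [0.073, 0.704, -0.073, 0.703]
wrist_force: [-0.5, -1.3, 0.1]
gripper_width: 0.0005
```

```bash
python3 -c "
from h import *
s=sensors.observe();print(s['clock'],w2d([.5578,-.027,-.2058],s['tool_pos'])*1e3,s['tool_pos'][2]-.1822,s['wrist_force'])"
```

```text
12.5833 [[-0.47100805 15.53947803]] 0.06886826465069959 [-0.49067862 -1.29821721  0.09972382]
```

Emit:
jog_arm(
  targets="0 -0.04 0 0 0 0 1;0.01 -0.04 0 0 0 0 1;0.02 -0.04 0 0 0 0 1;0.03 -0.04 0 0 0 0 1;0.03 -0.04 0 0 0 0 1",
)

```text
clock: 13.0
tool_pos: [0.5599, -0.0152, 0.2486]
ee_rot: [0.072, 0.703, -0.072, 0.703]
wrist_force: [0.9, -0.2, 0.4]
gripper_width: 0.0005
```

Emit:
jog_arm(
  targets="0.01 0 0 0 0 0 1;0.02 0 0 0 0 0 1;0.02 0 0 0 0 0 1",
)

```text
clock: 13.25
tool_pos: [0.5599, -0.0152, 0.2466]
ee_rot: [0.072, 0.703, -0.072, 0.703]
wrist_force: [0.8, 0.6, 0.2]
gripper_width: 0.0004
```

Emit:
jog_arm(
  targets="0.01 0 0 0 0 0 1;0.02 0 0 0 0 0 1;0.02 0 0 0 0 0 1",
)

```text
clock: 13.5
tool_pos: [0.5599, -0.0153, 0.2445]
ee_rot: [0.072, 0.703, -0.072, 0.703]
wrist_force: [0.6, -0.9, -0.5]
gripper_width: 0.0006
```

Emit:
jog_arm(
  targets="0.01 0 0 0 0 0 1;0.02 0 0 0 0 0 1;0.02 0 0 0 0 0 1",
)

```text
clock: 13.75
tool_pos: [0.5599, -0.0153, 0.2426]
ee_rot: [0.072, 0.703, -0.072, 0.703]
wrist_force: [-0.5, 0.0, 0.4]
gripper_width: 0.0008
```

Emit:
jog_arm(
  targets="0.01 0 0 0 0 0 1;0.02 0 0 0 0 0 1;0.02 0 0 0 0 0 1",
)

```text
clock: 14.0
tool_pos: [0.5599, -0.0154, 0.2407]
ee_rot: [0.072, 0.703, -0.072, 0.703]
wrist_force: [0.1, -0.5, 0.9]
gripper_width: 0.0003
```

Emit:
jog_arm(
  targets="0.01 0 0 0 0 0 1;0.02 0 0 0 0 0 1;0.02 0 0 0 0 0 1",
)

```text
clock: 14.25
tool_pos: [0.5599, -0.0153, 0.2386]
ee_rot: [0.072, 0.703, -0.072, 0.703]
wrist_force: [0.2, -0.3, 1.0]
gripper_width: 0.0003
```

Emit:
jog_arm(
  targets="0.01 0 0 0 0 0 1;0.02 0 0 0 0 0 1;0.02 0 0 0 0 0 1",
)

```text
clock: 14.5
tool_pos: [0.5599, -0.0153, 0.2367]
ee_rot: [0.072, 0.703, -0.072, 0.703]
wrist_force: [-0.5, -1.1, 1.4]
gripper_width: 0.0004
```

Emit:
jog_arm(
  targets="0.005 0 0 0 0 0 1;0.01 0 0 0 0 0 1;0.01 0 0 0 0 0 1",
)

```text
clock: 14.75
tool_pos: [0.56, -0.0152, 0.2367]
ee_rot: [0.072, 0.703, -0.073, 0.703]
wrist_force: [-4.6, -1.3, 11.8]
gripper_width: 0.0006
```

Emit:
jog_arm(
  targets="-0.2 0 0 0 0 0 1;-0.3 0.1 0 0 0 0 1;-0.3 0.22 0 0 0 0 1;-0.2 0.22 0 0 0 0 1;-0.1 0.22 0 0 0 0 1;-0.06 0.22 0 0 0 0 1;-0.06 0.22 0 0 0 0 1",
)

```text
clock: 15.33
tool_pos: [0.5634, 0.0059, 0.2389]
ee_rot: [0.072, 0.705, -0.073, 0.702]
wrist_force: [-0.5, 0.4, -0.4]
gripper_width: 0.0004
```

Emit:
jog_arm(
  targets="0.01 0 0 0 0 0 1;0.02 0 0 0 0 0 1;0.03 0 0 0 0 0 1;0.04 0 0 0 0 0 1;0.04 0 0 0 0 0 1",
)

```text
clock: 15.75
tool_pos: [0.5644, 0.0062, 0.2377]
ee_rot: [0.072, 0.703, -0.072, 0.703]
wrist_force: [0.3, 0.2, 0.5]
gripper_width: 0.0004
```

Emit:
jog_arm(
  targets="0.01 0 0 0 0 0 1;0.02 0 0 0 0 0 1;0.02 0 0 0 0 0 1",
)

```text
clock: 16.0
tool_pos: [0.5646, 0.0063, 0.2367]
ee_rot: [0.072, 0.703, -0.073, 0.704]
wrist_force: [-4.1, -1.1, 8.9]
gripper_width: 0.0006
```

The top surface is at tip height 54.5 mm at both the rear (y≈12) and the front (y≈34), so the pack is level and home to within 0.5 mm. I'll give a last gentle press, retreat and look.

Emit:
jog_arm(
  targets="0.005 -0.1 0 0 0 0 1;0.005 -0.1 0 0 0 0 1",
)

```text
clock: 16.17
tool_pos: [0.5631, -0.0036, 0.2367]
ee_rot: [0.073, 0.702, -0.072, 0.704]
wrist_force: [-0.9, -0.5, 8.6]
gripper_width: 0.0003
```

Emit:
jog_arm(
  targets="-0.3 0 0 0 0 0 1;-0.7 0 0 0 0 0 1;-1 -0.4 0 0 0 0 1;-1 -0.8 0 0 0 0 1;-1 -0.9 0 0 0 0 1;-1 -0.9 0 0 0 0 1;-1 -0.9 0 0 0 0 1",
)

```text
clock: 16.75
tool_pos: [0.5438, -0.0927, 0.3355]
ee_rot: [0.073, 0.703, -0.073, 0.703]
wrist_force: [0.5, 0.3, -0.6]
gripper_width: 0.0005
```

Run:
```python
from h import *
import cv2
s=sensors.observe(); a=eyes.get_image("wrist");b=eyes.get_image("scene")
print(s["tool_pos"],w2d([.5578,-.027,-.2058],s["tool_pos"])*1e3,s["wrist_force"])
A=cv2.resize(a[:260,120:400,::-1],(400,371),interpolation=cv2.INTER_CUBIC)
B=cv2.resize(b[170:270,140:290,::-1],(400,267),interpolation=cv2.INTER_CUBIC)
cv2.imwrite("pics/w7.png",np.hstack([A,np.vstack([B,np.zeros((104,400,3),np.uint8)])]))
```

```text
[ 0.54379146 -0.09272545  0.33546364] [[ -0.28191581 -67.20114552]] [ 0.50874032  0.25008623 -0.64159629]
```

View pics/w7.png

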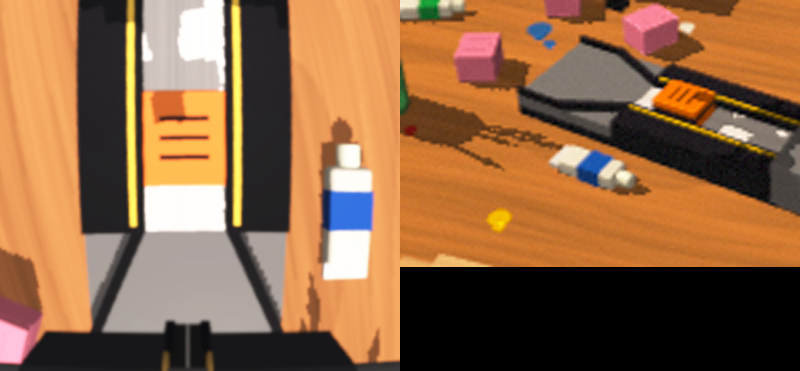

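The pack now sits level and low in the well. In the wrist half it spans rows 91–185, and in the scene half it is at (685,100), standing only slightly above the walls. The bystanders look untouched and the arm is clear.

```bash
python3 -c "
from rig import bot
print(bot.job_done())"
```

```text
the job is handed in; nothing more can be done
None
```

The battery is seated in the charging well, level and home to within about 0.5 mm by touch, and the job is handed in at about 17 s on the robot clock.

- **What I did:** I gripped the pack lightly, squared it to the channel and slid it along the deck to the well. It hung up nose-down on the near lip, so I nudged it forward from behind with about 14 N. I then pressed it down at the rear, front and middle with about 9–12 N.
- **Last checks:** The top surface was at 54.5 mm at both the rear and the front, against 54 mm expected. The last picture shows it level and low, with the gripper clear and the visible bystanders not moved.
- **What went wrong:** My first press came while the tail was still on the lip. It built up to about 64 N vertically (68 N in total) on the fingertips, below the 120 N wrist limit but not gentle. I backed off as soon as I saw it. The 40 N limit applies to the arm and the gripper's body. I took it that the fingertips don't count, but I could not confirm that.

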